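# Find the heavy side of a jacketed soil block and hold it down

## Task

Stand the flat rotator frame fully upright on its thin edge by lifting its black bar. Then take the red crank handle, turn the plaster-jacketed block at least once right round to feel which side the buried metal makes heavy (nothing outside shows it), and finish while still holding the handle in the gripper, the block at rest with its heavy side straight down. Leave the finds, the brush, the notebook and the tool cup where they lie.

Things in the scene. Friction and masses are not known exactly. Their poses are not given: they have to be found in the camera images.
- rotator: Grey base plate fixed to the table, 240 (x) by 215 (y, from -70 to +145) by 12 mm. Origin on the table under the middle of the frame's hinge line, which runs along this body's x, 12.5 mm up. Flat, the frame lies towards +y; upright, its face with the crank looks to -y.
- panel (a joint): Hinge of the aluminium frame (184 wide, 190 long, 44 mm thick, 1.9 kg with its load): 0 = flat, face up; 1.571 = fully upright on its thin edge, at a stop. Turns about +x of rotator. Lifting the bar takes about 11 N at first, less later; the hinge rubs (0.7 N m). Let go early it may stay leaning or fall back: bring it fully up; there it stays by itself.
- bar (a point): Middle of the black round lifting bar, 16 mm diameter, parallel to the hinge and 235 mm from it: 34.5 mm above the table when flat, 247.5 mm when upright. 88 mm free between its arms, 37 mm gap to the frame. Axes of the tilting frame: x along the bar, y from hinge to bar, z out of the frame's face.
- hub (a point): Centre of the spindle at the front of the white block (148 mm disc), 98 mm from the hinge line, 50 mm out from the frame's back; upright, 110.5 mm above the table. Moves with the tilting frame and has its axes (x along the hinge, y from hinge to bar, z out along the spindle); does not turn with the crank.
- crank (a joint): Angle a of crank and block about the spindle, endless. 0 = handle towards the hinge (lowest when upright); grows anticlockwise seen from the front: handle at hub + 48 mm (sin a, -cos a) in hub's x, y. Stiff: 0.2 N m of rubbing (4 N at the handle), so it stays where left. The heavy side (buried metal, fixed in the block) adds or takes off up to 2.5 to 3.5 N, only when upright.
- handle (a point): Centre of the red grip, a sleeve 18 mm in diameter, 50 mm long, spinning freely on its pin, parallel to the spindle, 62 mm out from hub along its z. Its axes spin with it: ignore them. Pinched from above, fingers closing along the hinge direction, it can go right round in one grasp.
- grip: The same red grip as a body; origin at its end nearest the block. Crank and grip are counterweighted, and where the handle is says nothing of where the heavy side is.
- bone: Brown long bone, 220 mm by 60 mm by 38 mm; leave it. Origin under its middle.
- rib0: Thin curved rib, 170 mm; leave it. Origin under its middle.
- rib1: Thin curved rib, 170 mm; leave it. Origin under its middle.
- brush: Small brush lying on the table; leave it.
- notebook: Dark notebook, 150 by 210 by 14 mm; leave it. Origin under its middle.
- toolcup: Steel cup, 72 mm diameter, 90 mm high; leave it. Origin under its middle.

How it is judged:
On the way, in this order (a step that is already met when the one before it is completed fails the run):
1. the frame stands fully upright on its thin edge (value of joint panel above 1.52 rad), for 0.2 s.
2. the gripper has hold of the crank handle of the upright frame (value of joint panel above 1.5 rad and contact force between the fingers and grip above 1 N), for 0.2 s.
3. the block has been turned once right round, either way ((value of joint crank above 5.6 rad or value of joint crank below -5.6 rad)).
At the end, for the whole second after the job is handed in: The frame stands upright (hinge over 1.5 rad), the block is at rest (under 0.1 rad/s) with its heavy side within 20 degrees of straight down, and the fingers still hold the red crank handle (over 1 N) (all of step 2 and height (world z) of core_c0 below 0.0729 m and velocity of joint crank between -0.1 and 0.1 rad/s); the arm keeps its last pose, push and grip.
It fails at once if a bystander (bone, rib, brush, notebook or tool cup) is moved by more than 30 mm (distance of any of bone, rib0, rib1, brush, notebook, toolcup from where it was at the start of the episode above 0.03 m).
It also fails if it takes over 72 s, if anything falls off the work surface, if the arm or the gripper's body presses on something with over 40 N, if the wrist force passes 120 N, or if a joint passes its speed limit or range.

## Robot

A 6-joint arm with a two-finger parallel gripper is mounted at the origin on the work surface. World frame = base frame: x ahead of the robot, y to its left, z up, the work surface at z = 0. Lengths are in m, angles in rad, forces in N, time in s.
With the tool pointing down it reaches from about 0.3 to 1 m from the base axis. Payload 5.1 kg.
Tool frame: the origin (TCP) lies at the very end of the fingers, on their centre line; the grasp point (between the pads) lies 19 mm behind it; z points along the fingers, y is the direction in which the jaws open and shut (so a half turn about z gives the same grasp; the last joint's range is limited). The gripper opens to 95 mm and grips with 3 to 60 N. Pads are 20 mm wide; open, the fingers measure 119 mm over their backs; the gripper's body (75 mm by 180 mm) begins 59 mm behind the grasp point.
Start: joints at [-0.083, 0.124, 1.65, -0, 1.367, -0.083], TCP at [0.65, -0, 0.215] pointing down, gripper open.
Joint ranges: [-2.61, 2.61], [-1.02, 2.33], [0.03, 2.71], [-1.35, 4.49], [0.32, 2.68], [-2.91, 2.91]. Speed limits (rad/s): [2.57, 2.57, 3.14, 3.14, 3.14, 3.14].

## Interface

Orientations are given as a unit quaternion [x, y, z, w].
In Python, from rig import robot, imaging, order gives the robot as it stands.
- The arm moves only by the tool play_rows, never from a script. Its argument "steps" is one flat list of numbers, 7 for each row, row after row: the shift along the tool's x, y, z normalised to -1 to 1, where 1 is 20 cm, then the turn, a rotation vector about the tool's x, y, z normalised to -1 to 1, where 1 is pi/2 rad, then the closure, from 0 (fully open) to 1 (shut). In form: [x, y, z, wx, wy, wz, fingers, x, y, z, wx, wy, wz, fingers, ...]. A call has 1 to 8 rows; each row shifts and turns the commanded pose from where the row before left it, along the tool's axes as they then stand; what a row does not reach is not made up. A row lasts 1/8 s, in which the tool goes at most 62.5 mm and 10.7 degrees, less where a joint would pass 70% of its speed; a pose out of reach is approached as far as the arm can. A call with a number of a shift or a turn outside -1 to 1 is refused whole. A call with a gripper value outside its range is refused whole. The fingers move at their own pace and stop on an object; the grip force is fixed at half the most. Time passes only in rows, so rows that do not move let the fingers close. It gives the time, the measured TCP pose, the force and the opening at its end, in the units of the state.
- robot.get_state(): the state, without advancing time (a new reading comes with each control period).
- imaging.get_image(name): name is "scene" or "side" or "wrist"; returns (picture, depth): 480x640x3 uint8, red, green, blue; 480x640 float32, m along the optical axis (not along the pixel's ray), 0 where there is no reading.
- imaging.camera_info(name): a dict with "fx", "fy", "cx", "cy" (pixels), "k1" (the pictures are not rectified: a ray, as slopes to the right and down, at radius r is drawn at 1 + k1 r^2 times it, then the intrinsics apply), "cam_to_world" (4x4, takes a point from camera to world coordinates). Camera axes: x right, y down, z forward; pixel columns grow to the right and rows downward; lengths in m; the calibration is good to about 2 mm. A picture is of the moment at which its call begins: read the wrist's pose just before it. camera_info takes no time and is no camera call; for the wrist camera it gives the pose at the moment of the call.
- order.sign_off(): hands the job in, once; it reports no verdict.
The state is a dict: "clock": time; "joint_positions": joint angles; "joint_vel": joint speeds; "tau": joint torques, N m; "position": TCP position; "orientation": TCP orientation; "ft_force": force on the tool from outside, world axes, zero at the start; "ft_torque": the same for the moment, N m; "width": finger opening in m.
Only numpy, scipy, OpenCV 4.12 (cv2) and the standard library are available. Lean on these libraries where they do the work, as an engineer would, in place of code of your own. Each camera call takes 0.05 s, during which the arm holds its last target.

## Working session

There is one attempt and no reset: what is moved stays moved. The work goes in short steps, Python scripts to look and compute and a tool call to move; the robot and the scene stay as the last step left them, time stands still between calls to the robot, and variables do not carry over. Pictures are saved under pics/ and viewed, and the job is handed in when it is done.

Besides the shell and the picture viewer there is one more tool, called as name(argument=value, ...) on one line, values as JSON. play_rows: Moves the arm, as the interface text tells. Scaled input: -1 to 1 covers 20 cm each way for a shift and pi/2 rad each way for a turn. Its arguments: {"type":"object","properties":{"steps":{"type":"array","items":{"type":"number","minimum":-1,"maximum":1}}},"required":["steps"]}

```bash
ls; mkdir -p pics
python3 - <<'E'
from rig import robot, imaging
import cv2
print(robot.get_state())
for n in ["scene","side"]:
    p,d=imaging.get_image(n); cv2.imwrite(f"pics/{n}0.png",p[:,:,::-1]); 
    import numpy as np
    np.savez(f"/tmp/{n}0.npz",p=p,d=d); print(imaging.camera_info(n))
E
```

```text
pics
{'clock': 0.0, 'joint_positions': array([-8.25845482e-02,  1.24504528e-01,  1.65167800e+00, -2.78174674e-05,
        1.36749700e+00, -8.25794396e-02]), 'joint_vel': array([ 1.58685434e-03,  1.85443675e-05, -1.07459502e-04, -2.17452832e-04,
        4.30978247e-04,  1.13964826e-03]), 'tau': array([-6.25927078e-04, -4.17603564e+01, -3.59935069e+01,  7.73367751e-02,
        4.92534391e-02, -1.75303944e-04]), 'position': array([6.49352784e-01, 2.65608691e-05, 2.13385061e-01]), 'orientation': array([ 7.07106207e-01,  7.07106586e-01, -6.84837841e-04, -7.87365957e-04]), 'ft_force': array([-0.63720882,  0.17058549,  0.72254101]), 'ft_torque': array([-0.01984915, -0.01272265, -0.01622518]), 'width': 0.09484053746331227}
{'fx': 601.5869811997541, 'fy': 601.5869811997541, 'cx': 320.8004863474808, 'cy': 238.8137099738324, 'k1': -0.15689529365891586, 'cam_to_world': array([[-0.04997117,  0.69076427, -0.72135124,  1.51031771],
       [ 0.99854147,  0.01977254, -0.05023921,  0.04907907],
       [-0.02044051, -0.72280964, -0.69074483,  1.01745182],
       [ 0.        ,  0.        ,  0.        ,  1.        ]])}
{'fx': 564.4244900751695, 'fy': 564.4244900751695, 'cx': 313.72117798523544, 'cy': 243.3723958019503, 'k1': 0.029301705446684277, 'cam_to_world': array([[ 0.83134251, -0.31908453,  0.45503263, -0.03487126],
       [-0.55569832, -0.48949273,  0.67200911, -0.83697193],
       [ 0.00830745, -0.81153061, -0.58425085,  0.84283639],
       [ 0.        ,  0.        ,  0.        ,  1.        ]])}
```

View pics/scene0.png

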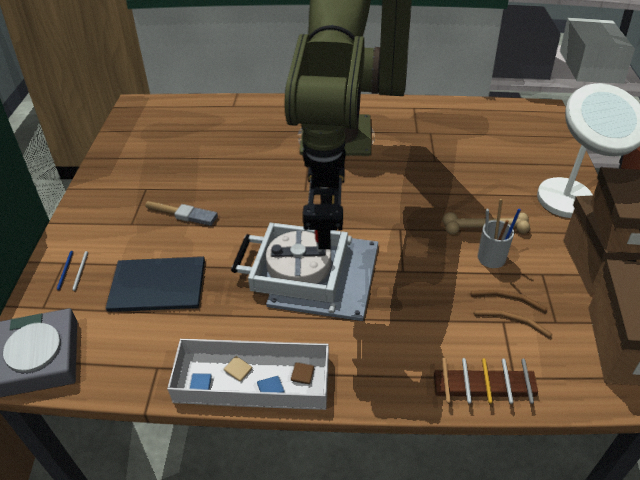

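View pics/side0.png

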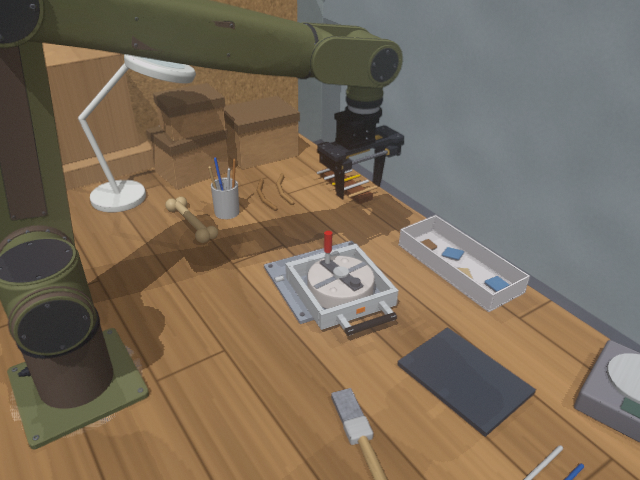

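The scene view shows the frame flat at (300,262), with its black bar at (242,253) towards world -y. The red handle is at (322,235) and partly behind the gripper. In the side view the bar runs from (345,330) to (396,317) and the handle is at (328,242).

```bash
cat > h.py <<'E'
import numpy as np, cv2
from rig import robot, imaging
def rays(info,u,v):
    x=(np.asarray(u,float)-info['cx'])/info['fx']; y=(np.asarray(v,float)-info['cy'])/info['fy']
    a,b=x.copy(),y.copy()
    for _ in range(20):
        r2=a*a+b*b; s=1+info['k1']*r2; a=x/s; b=y/s
    return np.stack([a,b,np.ones_like(a)],-1)
def pts(info,u,v,z):
    c=rays(info,u,v)*np.asarray(z)[...,None]; T=info['cam_to_world']
    return c@T[:3,:3].T+T[:3,3]
def plane(info,u,v,h):
    T=info['cam_to_world']; r=rays(info,u,v)@T[:3,:3].T; o=T[:3,3]
    return o+r*((h-o[2])/r[...,2])[...,None]
def cloud(info,d):
    v,u=np.mgrid[0:480,0:640]; P=pts(info,u,v,d); P[d<=0]=np.nan; return P
E
python3 - <<'E'
from h import *
for n,box in [("side",(330,300,410,345)),("scene",(225,225,262,282))]:
    f=np.load(f"/tmp/{n}0.npz"); p,d=f['p'],f['d']; I=imaging.camera_info(n); P=cloud(I,d)
    x0,y0,x1,y1=box
    m=np.zeros((480,640),bool); m[y0:y1,x0:x1]=True
    m&=(p.max(2)<60)
    m&=(P[...,2]>0.02)&(P[...,2]<0.06)
    Q=P[m]; print(n,m.sum(),Q.mean(0),Q.min(0),Q.max(0))
    c=np.median(Q,0); Q=Q[np.linalg.norm(Q-c,axis=1)<.09]
    w,V=np.linalg.eigh(np.cov(Q.T)); ax=V[:,2]; t=(Q-Q.mean(0))@ax
    print('axis',ax,'len',t.min(),t.max(),'mid',Q.mean(0)+ax*(t.min()+t.max())/2,w)
    # red
    pi=p.astype(int); m=(pi[...,0]>110)&(pi[...,1]<60)&(pi[...,2]<60)&(P[...,0]<.9)&(P[...,0]>.5)&(abs(P[...,1])<.3)
    Q=P[m]; print('red',m.sum(),Q.mean(0),Q.min(0),Q.max(0))
    # base plate / frame: points z
    m=(P[...,2]>.045)&(P[...,2]<.07)&(abs(P[...,1])<.25)&(P[...,0]>.45)&(P[...,0]<.9)&(p.min(2)>120)
    Q=P[m][:,:2].astype(np.float32); print('frame top',cv2.minAreaRect(Q), np.median(P[m][:,2]))
    m=(P[...,2]>.006)&(P[...,2]<.018)&(abs(P[...,1])<.25)&(P[...,0]>.45)&(P[...,0]<.9)&(pi[...,2]>pi[...,0])&(p.max(2)>80)
    Q=P[m][:,:2].astype(np.float32); print('plate',m.sum(),cv2.minAreaRect(Q))
E
```

```text
<stdin>:8: RuntimeWarning: Mean of empty slice.
  ret = um.true_divide(
Traceback (most recent call last):
ValueError: zero-size array to reduction operation minimum which has no identity
```

Run:
```python
from h import *
for n,c in [("side",(370,323)),("scene",(242,253))]:
    f=np.load(f"/tmp/{n}0.npz"); p,d=f['p'],f['d']; I=imaging.camera_info(n); P=cloud(I,d)
    u,v=c
    for du in range(-8,9,4):
      for dv in range(-12,13,6): print(u+du,v+dv,p[v+dv,u+du],P[v+dv,u+du].round(3))
    s=4
    x0,y0=u-80,v-80
    if n=='scene': x0+=60
    else: x0-=40;y0-=20
    cv2.imwrite(f"pics/{n}_crop.png",cv2.resize(p[y0:y0+140,x0:x0+190,::-1],None,fx=4,fy=4,interpolation=cv2.INTER_CUBIC)); print(x0,y0)
```

```text
362 311 [169 101  58] [ 0.549 -0.16   0.028]
362 317 [86 72 57] [ 0.556 -0.153  0.002]
362 323 [70 61 60] [ 0.518 -0.198  0.041]
362 329 [66 56 53] [ 0.513 -0.206  0.032]
362 335 [100  78  59] [ 0.522 -0.197  0.003]
366 311 [146 147 150] [ 0.56  -0.16   0.023]
366 317 [130 103  77] [ 0.564 -0.157  0.002]
366 323 [73 65 63] [ 0.528 -0.2    0.036]
366 329 [85 69 56] [ 0.541 -0.186  0.001]
366 335 [157 122  85] [ 0.529 -0.202  0.004]
370 311 [146 147 150] [ 0.567 -0.165  0.023]
370 317 [154 120  86] [ 0.573 -0.16  -0.001]
370 323 [71 63 60] [ 0.531 -0.208  0.042]
370 329 [89 71 54] [ 0.549 -0.19   0.   ]
370 335 [165 129  89] [ 0.539 -0.203 -0.001]
374 311 [142 143 144] [ 0.578 -0.165  0.018]
374 317 [134 104  76] [ 0.581 -0.164 -0.003]
374 323 [69 61 58] [ 0.54  -0.21   0.039]
374 329 [84 67 53] [ 0.555 -0.196  0.002]
374 335 [164 127  90] [ 0.544 -0.209  0.002]
378 311 [93 82 70] [ 0.599 -0.155 -0.   ]
378 317 [75 65 57] [ 0.556 -0.204  0.042]
378 323 [67 59 54] [ 0.55  -0.211  0.034]
378 329 [93 73 55] [ 0.563 -0.2    0.001]
378 335 [115  88  64] [ 0.553 -0.212 -0.001]
250 223
234 24
[... 390 characters left out ...]
238 265 [182 192 194] [ 0.579 -0.206  0.038]
242 241 [109  81  54] [ 0.466 -0.217  0.005]
242 247 [18 19 18] [ 0.527 -0.203  0.044]
242 253 [11 16 16] [ 0.543 -0.201  0.041]
242 259 [100  73  47] [ 0.556 -0.2    0.034]
242 265 [164 147 128] [ 0.584 -0.195  0.043]
246 241 [15 18 17] [ 0.504 -0.198  0.042]
246 247 [24 19 15] [ 0.521 -0.196  0.039]
246 253 [154 115  76] [ 0.502 -0.202  0.   ]
246 259 [110  79  53] [ 0.523 -0.199  0.001]
246 265 [56 40 29] [ 0.543 -0.196  0.001]
250 241 [68 73 74] [ 0.497 -0.19   0.035]
250 247 [142 107  72] [ 0.49  -0.193  0.009]
250 253 [62 49 34] [ 0.501 -0.193 -0.001]
250 259 [56 43 26] [ 0.523 -0.19   0.001]
250 265 [59 44 30] [ 0.545 -0.186  0.004]
222 173
```

View pics/side_crop.png

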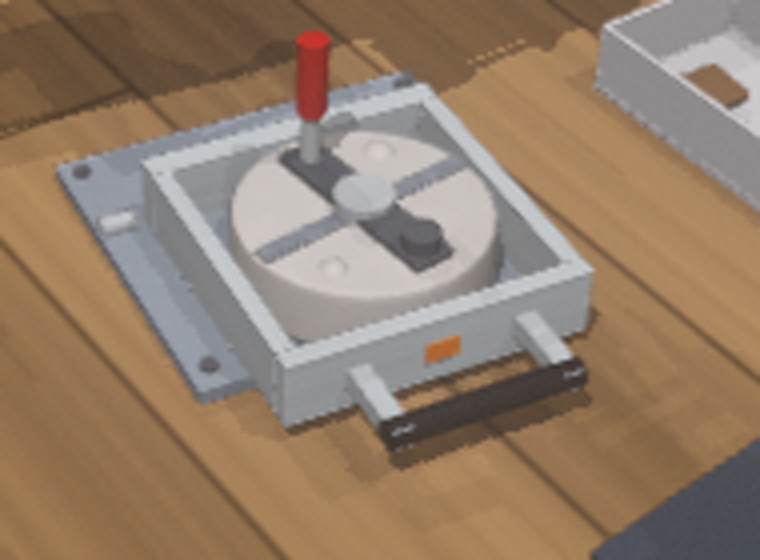

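View pics/scene_crop.png

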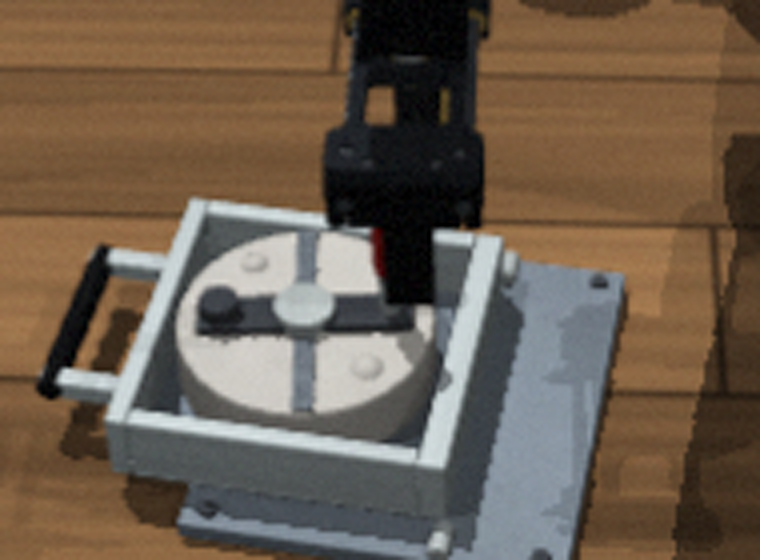

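The side crop shows the bar ends at about (348.7,331) and (393.7,316.7), the spindle cap at (340.7,271.7) and the handle pointing straight up near (328,242). The scene crop shows the bar ends at (247.7,235.5) and (234,269.7).

Run:
```python
from h import *
for n,b,hub in [("side",[(348.7,331),(393.7,316.7)],(340.7,271.7)),("scene",[(247.7,235.5),(234,269.7)],(222+303/4,173+303/4))]:
    f=np.load(f"/tmp/{n}0.npz"); p,d=f['p'],f['d']; I=imaging.camera_info(n); P=cloud(I,d)
    b=np.array(b); B=plane(I,b[:,0],b[:,1],.0345)
    v=B[1]-B[0]; 
    print(n,'bar ends',B.round(4),'len',np.linalg.norm(v),'mid',B.mean(0).round(4),'ang',np.degrees(np.arctan2(v[1],v[0])))
    H=plane(I,*[np.array([q]) for q in hub],.0725); print('hub',H.round(4),P[int(hub[1]),int(hub[0])])
    pi=p.astype(int)
    m=(pi[...,0]>100)&(pi[...,1]<60)&(pi[...,2]<60)&(P[...,2]>.05)&(P[...,2]<.2)&(P[...,0]>.5)&(P[...,0]<.8)
    Q=P[m]; 
    if len(Q): print('red',m.sum(),np.median(Q,0).round(4),np.percentile(Q,[3,97],axis=0).round(3))
    m=(P[...,2]>.048)&(P[...,2]<.066)&(P[...,1]<.12)&(P[...,1]>-.22)&(P[...,0]>.45)&(P[...,0]<.8)&(p.min(2)>90)
    m=cv2.morphologyEx(m.astype(np.uint8),cv2.MORPH_OPEN,np.ones((2,2)))>0
    Q=P[m][:,:2].astype(np.float32); print('frame top',m.sum(),cv2.minAreaRect(Q), np.median(P[m][:,2]))
```

```text
side bar ends [[ 0.4857 -0.1972  0.0345]
 [ 0.589  -0.2148  0.0345]] len 0.10478198868979934 mid [ 0.5374 -0.206   0.0345] ang -9.69900388814497
hub [[ 0.5556 -0.0712  0.0725]] [ 0.55335591 -0.07150002  0.07564399]
red 140 [ 0.5508 -0.0265  0.1326] [[ 0.545 -0.031  0.105]
 [ 0.559 -0.018  0.149]]
frame top 3537 ((0.6157019138336182, -0.07088182866573334), (0.3525475859642029, 0.21093612909317017), 12.281366348266602) nan
scene bar ends [[ 0.4774 -0.198   0.0345]
 [ 0.5904 -0.2137  0.0345]] len 0.11416501438093304 mid [ 0.5339 -0.2058  0.0345] ang -7.930530681532071
hub [[ 0.5571 -0.0696  0.0725]] [ 0.55186306 -0.07187799  0.06960671]
frame top 2832 ((0.5626688003540039, -0.01833358407020569), (0.16375046968460083, 0.29265281558036804), 54.58843231201172) nan
```

Both cameras put the bar middle at about (0.536,-0.206), with the bar at -8.5° in world. The hub is 0.1365 m from the bar, against an expected 0.137. I'll turn the tool so the jaws straddle the bar.

play_rows(steps=[0,0,0,0,0,-0.1132,0.45,0,0,0,0,0,-0.1132,0.45,0,0,0,0,0,-0.1132,0.45,0,0,0,0,0,-0.1132,0.45,0,0,0,0,0,-0.1132,0.45,0,0,0,0,0,-0.1132,0.45,0,0,0,0,0,-0.1132,0.45,0,0,0,0,0,-0.1132,0.45])

```text
clock: 1.1
position: [0.6496, -0.0, 0.2139]
orientation: [0.071, 0.997, 0.0, -0.001]
ft_force: [-0.2, 0.4, 0.3]
width: 0.0525
```

```bash
cat >> h.py <<'E'
from scipy.spatial.transform import Rotation as Ro
def go(target):
    s=robot.get_state(); R=Ro.from_quat(s['orientation']); M=R.as_matrix()
    dv=M.T@(np.array(target)-s['position'])
    print('t',s['clock'],'pos',s['position'].round(4),'ty ang',np.degrees(np.arctan2(M[1,1],M[0,1])).round(2),'tz',M[:,2].round(3),'F',s['ft_force'].round(2),'w',s['width'].round(4))
    print('shift tool m',dv.round(4),'norm',(dv/.2).round(4)); return dv
def geo():
    bar=np.array([.5357,-.206]); y=np.array([.0,0]); a=np.radians(-8.5)
    xd=-np.array([np.cos(a),np.sin(a)]); yd=np.array([-xd[1],xd[0]])
    return bar,xd,yd,bar-.235*yd
E
python3 - <<'E'
from h import *
print(geo()); go([.5357,-.206,.15])
print(robot.get_state()['joint_positions'])
E
```

```text
(array([ 0.5357, -0.206 ]), array([-0.98901586,  0.14780941]), array([-0.14780941, -0.98901586]), array([0.57043521, 0.02641873]))Traceback (most recent call last):
  File "<stdin>", line 2, in <module>
  File "h.py", line 21, in go
    print('t',s['clock'],'pos',s['position'].round(4),'ty ang',np.degrees(np.arctan2(M[1,1],M[0,1])).round(2),'tz',M[:,2].round(3),'F',s['ft_force'].round(2),'w',s['width'].round(4))
                                                                                                                                                                  ^^^^^^^^^^^^^^^^
AttributeError: 'float' object has no attribute 'round'
```

```bash
sed -i "s/s\['width'\].round(4)/s['width']/" h.py
python3 - <<'E'
from h import *
go([.5357,-.206,.14])
print(robot.get_state()['joint_positions'])
E
```

```text
t 1.1 pos [ 0.6496 -0.      0.2139] ty ang 81.84 tz [-0.001  0.    -1.   ] F [-0.24  0.36  0.28] w 0.05249961626764297
shift tool m [ 0.0834 -0.2201  0.074 ] norm [ 0.4171 -1.1004  0.37  ]
[-8.26104683e-02  1.24219992e-01  1.65115912e+00  7.15935872e-07
  1.36747649e+00 -1.51097272e+00]
```

play_rows(steps=[0.0695,-0.1834,0,0,0,0,0.45,0.0695,-0.1834,0,0,0,0,0.45,0.0695,-0.1834,0,0,0,0,0.45,0.0695,-0.1834,0,0,0,0,0.45,0.0695,-0.1834,0.18,0,0,0,0.45,0.0695,-0.1834,0.19,0,0,0,0.45,0,0,0,0,0,0,0.45])

```text
clock: 1.98
position: [0.5312, -0.2058, 0.136]
orientation: [0.076, 0.997, 0.002, -0.004]
ft_force: [0.7, 0.5, -0.3]
width: 0.0522
```

Run:
```python
from h import *
go([.5357,-.206,.0155])
p,d=imaging.get_image("wrist"); cv2.imwrite("pics/w1.png",p[:,:,::-1])
I=imaging.camera_info("wrist"); np.savez("/tmp/w1.npz",p=p,d=d,**{k:I[k] for k in I})
P=cloud(I,d)
m=(p.max(2)<70)&(P[...,2]>.025)&(P[...,2]<.055)&(abs(P[...,0]-.536)<.08)&(abs(P[...,1]+.206)<.05)
Q=P[m];print(m.sum(),np.nanmin(Q,0),np.nanmax(Q,0))
(c,s,a)=cv2.minAreaRect(Q[:,:2].astype(np.float32));print(c,s,a)
```

```text
t 1.975 pos [ 0.5312 -0.2058  0.136 ] ty ang 81.3 tz [-0.008  0.004 -1.   ] F [ 0.67  0.54 -0.3 ] w 0.05215369672112463
shift tool m [-5.500e-03  1.000e-04  1.205e-01] norm [-0.0273  0.0007  0.6024]
3396 [ 0.48403557 -0.21823054  0.0321864 ] [ 0.60037769 -0.16180716  0.05120983]
(0.5447240471839905, -0.184652641415596) (0.052474748343229294, 0.11631715297698975) 82.02366638183594
```

View pics/w1.png

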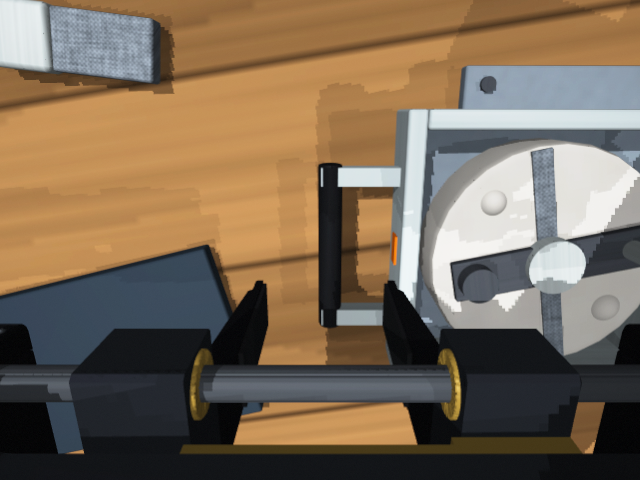

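The wrist view shows the bar from (330,165) to (328,326), square to the jaws. The notebook's near edge at (215,250)-(240,330) is close to where the left finger will come down, so I'll check that.

Run:
```python
from h import *
f=np.load("/tmp/w1.npz"); I={k:f[k] for k in f.files if k not in('p','d')}; P=cloud(I,f['d'])
B=plane(I,np.array([330.,328]),np.array([165.,326]),.0345); v=B[1]-B[0]; print(B,np.linalg.norm(v),B.mean(0),np.degrees(np.arctan2(v[1],v[0])))
B=plane(I,np.array([330.,328]),np.array([165.,326]),.0425); print('top',B.mean(0))
N=plane(I,np.array([208.,240]),np.array([246,330.]),.014); print('notebook',N, P[250,206])
_,xd,yd,_=geo()
for n in N: print('rel bar', (n[:2]-[.5357,-.206])@yd,(n[:2]-[.5357,-.206])@xd)
```

```text
[[ 0.48616205 -0.19408361  0.0345    ]
 [ 0.60304774 -0.21277194  0.0345    ]] 0.11837026150167387 [ 0.54460489 -0.20342778  0.0345    ] -9.083883383649836
top [ 0.54186671 -0.20311183  0.0425    ]
notebook [[ 0.534684   -0.29311878  0.014     ]
 [ 0.60745047 -0.28422599  0.014     ]] [ 0.53757448 -0.29536772  0.01389924]
rel bar 0.08631202915812783 -0.011872137222774273
rel bar 0.06676135201939547 -0.08252488893642736
```

play_rows(steps=[-0.043,0.01,0.15,0,0,0,0.45,0,0,0.15,0,0,0,0.45,0,0,0.15,0,0,0,0.45,0,0,0.15,0,0,0,0.45,0,0,0,0,0,0,0.45,0,0,0,0,0,0,1,0,0,0,0,0,0,1,0,0,0,0,0,0,1])

```text
clock: 3.02
position: [0.5448, -0.205, 0.0222]
orientation: [0.074, 0.997, -0.0, 0.001]
ft_force: [0.5, 0.0, -0.1]
width: 0.0276
```

Run:
```python
from h import *
go([.539,-.2045,.0155])
```

```text
t 3.025 pos [ 0.5448 -0.205   0.0222] ty ang 81.51 tz [ 0.002 -0.001 -1.   ] F [ 0.54  0.02 -0.06] w 0.027603383941074006
shift tool m [ 0.0058 -0.0003  0.0066] norm [ 0.029  -0.0016  0.0332]
```

play_rows(steps=[0,0,0.03,0,0,0,0.7,0,0,0,0,0,0,1,0,0,0,0,0,0,1,0,0,0,0,0,0,1,0,0,0,0,0,0,1])

```text
clock: 3.65
position: [0.5435, -0.2042, 0.0143]
orientation: [0.074, 0.997, 0.0, -0.0]
ft_force: [0.1, 1.9, -2.0]
width: 0.0151
```

Run:
```python
from h import *
go([.539,-.2045,.0155])
bar,xd,yd,h=geo()
```

```text
t 3.65 pos [ 0.5435 -0.2042  0.0143] ty ang 81.5 tz [-0.001  0.001 -1.   ] F [ 0.11  1.88 -2.01] w 0.015082164966120203
shift tool m [ 0.0044 -0.0009 -0.0012] norm [ 0.0222 -0.0047 -0.006 ]
```

Run:
```python
import numpy as np
R=np.hypot(.235,.022);p0=np.arctan2(.022,.235)
th=np.linspace(0,np.pi/2,25)+p0
y=-R*np.cos(th);z=-R*np.sin(th)
for i in range(24): print(i,round((y[i+1]-y[i])/.2,4),round((z[i+1]-z[i])/.2,4))
```

```text
0 0.0097 -0.0766
1 0.0147 -0.0758
2 0.0196 -0.0747
3 0.0245 -0.0732
4 0.0292 -0.0715
5 0.0338 -0.0694
6 0.0383 -0.0671
7 0.0426 -0.0644
8 0.0467 -0.0615
9 0.0506 -0.0583
10 0.0543 -0.0549
11 0.0578 -0.0512
12 0.061 -0.0473
13 0.064 -0.0432
14 0.0667 -0.0389
15 0.0691 -0.0345
16 0.0712 -0.0299
17 0.073 -0.0252
18 0.0745 -0.0203
19 0.0757 -0.0154
20 0.0765 -0.0104
21 0.077 -0.0054
22 0.0772 -0.0004
23 0.0771 0.0047
```

play_rows(steps=[0,0.0097,-0.0766,0,0,0,1,0,0.0147,-0.0758,0,0,0,1,0,0.0196,-0.0747,0,0,0,1,0,0.0245,-0.0732,0,0,0,1,0,0.0292,-0.0715,0,0,0,1,0,0.0338,-0.0694,0,0,0,1,0,0.0383,-0.0671,0,0,0,1,0,0.0426,-0.0644,0,0,0,1])

```text
clock: 4.65
position: [0.5495, -0.1651, 0.1285]
orientation: [0.074, 0.997, -0.003, -0.0]
ft_force: [2.1, -9.5, -7.0]
width: 0.0152
```

Run:
```python
from h import *
R=np.hypot(.235,.022);p0=np.arctan2(.022,.235);ph=p0+np.pi/6
g=np.array([.148,.989])*R*(np.cos(p0)-np.cos(ph))
dv=go([.5435+g[0],-.2042+g[1],.0143+R*(np.sin(ph)-np.sin(p0))])
```

```text
t 4.65 pos [ 0.5495 -0.1651  0.1285] ty ang 81.52 tz [-0.001 -0.006 -1.   ] F [ 2.09 -9.47 -6.98] w 0.015234858405365112
shift tool m [ 0.0002  0.0029 -0.0004] norm [ 0.0008  0.0146 -0.002 ]
```

play_rows(steps=[0,0.0467,-0.0615,0,0,0,1,0,0.0506,-0.0583,0,0,0,1,0,0.0543,-0.0549,0,0,0,1,0,0.0578,-0.0512,0,0,0,1,0,0.061,-0.0473,0,0,0,1,0,0.064,-0.0432,0,0,0,1,0,0.0667,-0.0389,0,0,0,1,0,0.0691,-0.0345,0,0,0,1])

```text
clock: 5.65
position: [0.5639, -0.0749, 0.2115]
orientation: [0.075, 0.997, -0.006, 0.001]
ft_force: [-7.6, -12.3, 11.1]
width: 0.0153
```

Run:
```python
from h import *
R=np.hypot(.235,.022);p0=np.arctan2(.022,.235);ph=p0+np.pi/3
g=np.array([.148,.989])*R*(np.cos(p0)-np.cos(ph))
dv=go([.5435+g[0],-.2042+g[1],.0143+R*(np.sin(ph)-np.sin(p0))])
```

```text
t 5.65 pos [ 0.5639 -0.0749  0.2115] ty ang 81.44 tz [ 0.001 -0.013 -1.   ] F [ -7.63 -12.27  11.11] w 0.015262010268403669
shift tool m [0.0011 0.0058 0.0046] norm [0.0054 0.0288 0.023 ]
```

play_rows(steps=[0,0.0712,-0.025,0,0,0,1,0,0.073,-0.02,0,0,0,1,0,0.0745,-0.018,0,0,0,1,0,0.0757,-0.014,0,0,0,1,0,0.0765,-0.009,0,0,0,1,0,0.077,-0.004,0,0,0,1,0,0.0772,0,0,0,0,1,0,0.0771,0.0047,0,0,0,1])

```text
clock: 6.65
position: [0.5833, 0.0491, 0.2304]
orientation: [0.074, 0.997, -0.001, 0.003]
ft_force: [-4.1, -0.5, 12.7]
width: 0.0152
```

Run:
```python
from h import *
R=np.hypot(.235,.022);p0=np.arctan2(.022,.235);ph=p0+np.pi/2
g=np.array([.148,.989])*R*(np.cos(p0)-np.cos(ph))
dv=go([.5435+g[0],-.2042+g[1],.0143+R*(np.sin(ph)-np.sin(p0))])
p,d=imaging.get_image("side"); cv2.imwrite("pics/s2.png",p[:,:,::-1])
```

```text
t 6.65 pos [0.5833 0.0491 0.2304] ty ang 81.51 tz [ 0.006 -0.002 -1.   ] F [-4.09 -0.47 12.68] w 0.015240469822666839
shift tool m [0.0019 0.0006 0.0031] norm [0.0096 0.0029 0.0155]
```

View pics/s2.png

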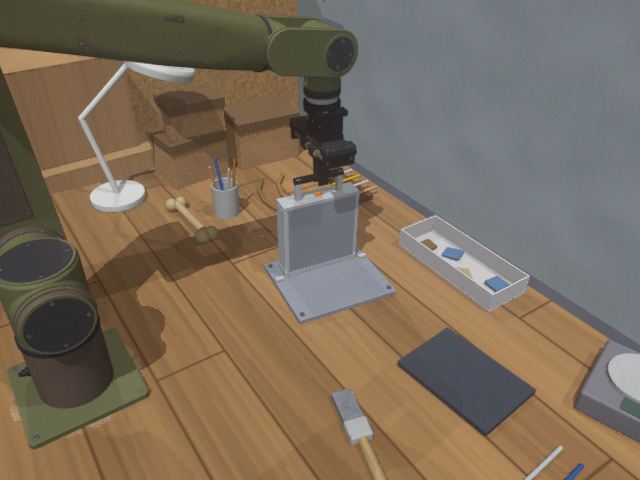

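The frame stands upright with its back to the side camera and the bar still gripped. I'll push a few millimetres more against the stop and watch the force.

play_rows(steps=[0,0.02,0.01,0,0,0,1,0,0.02,0,0,0,0,1,0,0,0,0,0,0,1,0,0,0,0,0,0,1])

```text
clock: 7.2
position: [0.5836, 0.0497, 0.2302]
orientation: [0.075, 0.997, -0.008, 0.002]
ft_force: [-12.9, -21.8, 23.1]
width: 0.0151
```

Run:
```python
from h import *
go([.5833,.0555,.2285])
```

```text
t 7.2 pos [0.5836 0.0497 0.2302] ty ang 81.39 tz [ 0.004 -0.016 -1.   ] F [-12.89 -21.83  23.11] w 0.015133611599291455
shift tool m [0.0011 0.0057 0.0016] norm [0.0057 0.0286 0.0079]
```

The push met 22 N with no further movement, so the frame is at its stop. I'll relax the push, open and rise.

play_rows(steps=[0,-0.02,-0.01,0,0,0,1,0,0,0,0,0,0,0.6,0,0,0,0,0,0,0.6,0,0,0,0,0,0,0.5,0,0,-0.15,0,0,0,0.5,0,0,-0.25,0,0,0,0.5,0,0,-0.25,0,0,0,0.5,0,0,-0.1,0,0,0,0.4])

```text
clock: 8.2
position: [0.5832, 0.0538, 0.3775]
orientation: [0.074, 0.997, 0.0, 0.002]
ft_force: [0.3, -0.0, -0.4]
width: 0.0528
```

Run:
```python
from h import *
go([.5833,.15,.37])
for n in ("scene","wrist"):
    p,d=imaging.get_image(n); cv2.imwrite(f"pics/{n}3.png",p[:,:,::-1]); I=imaging.camera_info(n); np.savez(f"/tmp/{n}3.npz",p=p,d=d,**I)
    P=cloud(I,d);pi=p.astype(int)
    m=(pi[...,0]>90)&(pi[...,1]<60)&(pi[...,2]<60)&(P[...,2]>.02)&(P[...,2]<.25)&(P[...,0]>.5)&(P[...,0]<.7)
    Q=P[m]; 
    if len(Q): print('red',m.sum(),np.median(Q,0).round(4),np.percentile(Q,[3,97],axis=0).round(3))
```

```text
t 8.2 pos [0.5832 0.0538 0.3775] ty ang 81.54 tz [ 0.005  0.    -1.   ] F [ 0.28 -0.02 -0.38] w 0.05275884370136898
shift tool m [0.0141 0.0952 0.0075] norm [0.0704 0.476  0.0376]
red 127 [0.5839 0.1399 0.0712] [[0.572 0.116 0.066]
 [0.59  0.16  0.076]]
red 645 [0.5799 0.1405 0.0682] [[0.57  0.118 0.063]
 [0.59  0.164 0.071]]
```

View pics/scene3.png

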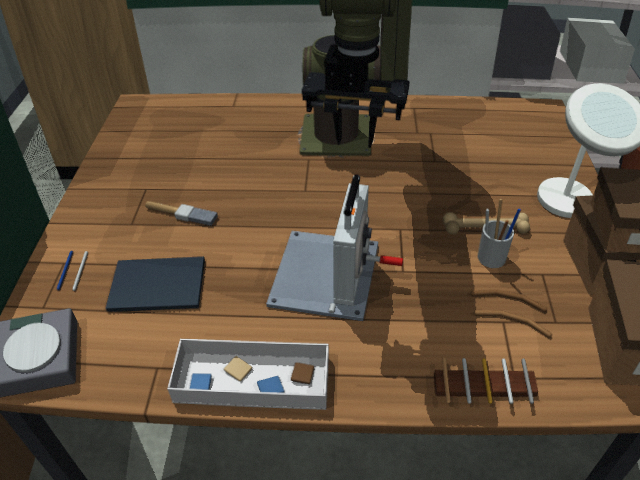

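View pics/wrist3.png

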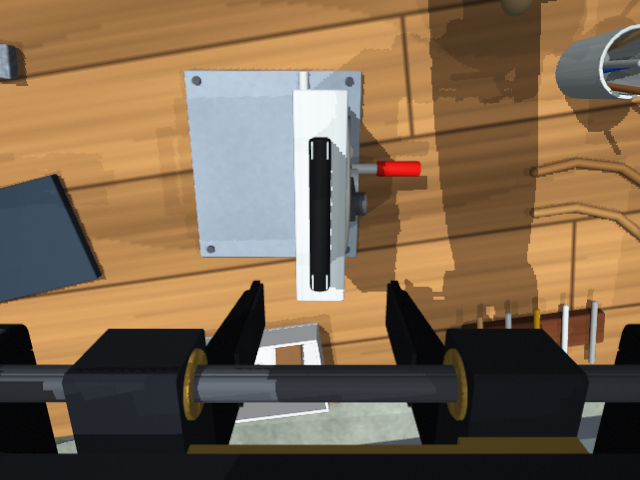

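The frame stands upright in both views, with the bar at wrist (320,138)-(320,291). The red handle at wrist (400,169) is near its lowest, top at about (0.580,0.140,0.071). I'll turn the jaws to the hinge direction.

play_rows(steps=[0,0,0,0,0,0.117,0.4,0,0,0,0,0,0.117,0.4,0,0,0,0,0,0.117,0.4,0,0,0,0,0,0.117,0.4,0,0,0,0,0,0.117,0.4,0,0,0,0,0,0.117,0.4,0,0,0,0,0,0.117,0.4,0,0,0,0,0,0.117,0.4])

```text
clock: 9.3
position: [0.5815, 0.0535, 0.3701]
orientation: [0.726, 0.688, -0.002, -0.002]
ft_force: [-0.1, 0.3, -0.9]
width: 0.0568
```

Run:
```python
from h import *
f=np.load("/tmp/wrist3.npz"); I={k:f[k] for k in f.files if k not in('p','d')}
B=plane(I,np.array([320.,320]),np.array([138.,291]),.2475); v=B[1]-B[0]; print(B,np.linalg.norm(v),B.mean(0),np.degrees(np.arctan2(v[1],v[0])))
p=f['p'].astype(int); m=((p[...,0]>110)&(p[...,1]<60)&(p[...,2]<60)).astype(np.uint8)
m[300:]=0
n,l,s,c=cv2.connectedComponentsWithStats(m); i=1+np.argmax(s[1:,4]); print(s[i],c[i]); print('handle',plane(I,np.array([c[i][0]]),np.array([c[i][1]]),.07))
go([.581,.141,.20])
print(robot.get_state()['joint_positions'])
```

```text
[[0.52035458 0.06025452 0.2475    ]
 [0.6362905  0.04266027 0.2475    ]] 0.11726336570760544 [0.57832254 0.05145739 0.2475    ] -8.629272252958142
[378 161  43  16 612] [399.69934641 168.48856209]
handle [[0.57980897 0.14141121 0.07      ]]
t 9.3 pos [0.5815 0.0535 0.3701] ty ang -3.07 tz [-0.006  0.    -1.   ] F [-0.08  0.28 -0.87] w 0.05681797764888138
shift tool m [ 0.0874 -0.0042  0.1701] norm [ 0.4368 -0.0209  0.8504]
[-1.23085155e-04 -6.91398751e-02  1.59086810e+00  4.41696357e-05
  1.62570485e+00  5.35166822e-02]
```

play_rows(steps=[0,0,0,0,0,0.061,0.4,0.145,0,0,0,0,0,0.4,0.145,0,0,0,0,0,0.4,0.14,0,0.1,0,0,0,0.4,0,0,0.25,0,0,0,0.4,0,0,0.25,0,0,0,0.4,0,0,0.25,0,0,0,0.4,0,0,0,0,0,0,0.4])

```text
clock: 10.3
position: [0.5897, 0.1379, 0.1954]
orientation: [0.756, 0.655, -0.006, -0.004]
ft_force: [0.1, 0.1, -0.4]
width: 0.0572
```

Run:
```python
from h import *
go([.580,.1415,.046])
```

```text
t 10.3 pos [0.5897 0.1379 0.1954] ty ang -8.21 tz [-0.015 -0.002 -1.   ] F [ 0.15  0.13 -0.38] w 0.05716748548492028
shift tool m [ 0.0028 -0.008   0.1496] norm [ 0.0139 -0.0398  0.7478]
```

play_rows(steps=[0.014,-0.04,0.1,0,0,0,0.4,0,0,0.2,0,0,0,0.4,0,0,0.2,0,0,0,0.4,0,0,0.2,0,0,0,0.4,0,0,0,0,0,0,0.4])

```text
clock: 10.92
position: [0.5849, 0.1424, 0.0617]
orientation: [0.756, 0.655, -0.002, -0.001]
ft_force: [0.8, 0.1, 0.1]
width: 0.0569
```

Run:
```python
from h import *
go([.580,.1415,.046])
p,d=imaging.get_image("scene"); cv2.imwrite("pics/sc4.png",cv2.resize(p[130:330,220:470,::-1],None,fx=3,fy=3))
```

```text
t 10.925 pos [0.5849 0.1424 0.0617] ty ang -8.22 tz [-0.005 -0.001 -1.   ] F [0.78 0.13 0.12] w 0.05686646100464036
shift tool m [-0.0015 -0.0046  0.0158] norm [-0.0077 -0.0231  0.0788]
```

View pics/sc4.png

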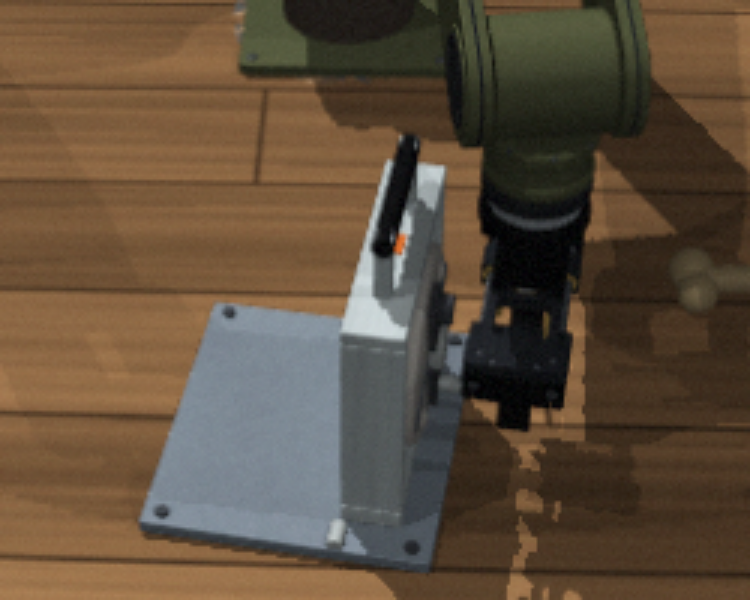

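The gripper stands clear of the bar and the frame face, and is over the handle. I'll lower it the rest of the way and close.

play_rows(steps=[0,-0.02,0.078,0,0,0,0.5,0,0,0,0,0,0,0.8,0,0,0,0,0,0,1,0,0,0,0,0,0,1,0,0,0,0,0,0,1,0,0,0,0,0,0,1])

```text
clock: 11.72
position: [0.583, 0.1432, 0.0489]
orientation: [0.756, 0.654, -0.0, -0.0]
ft_force: [-2.6, 0.9, 2.1]
width: 0.0173
```

Run:
```python
from h import *
go([.580,.1415,.046])
```

```text
t 11.725 pos [0.583  0.1432 0.0489] ty ang -8.24 tz [-0.  0. -1.] F [-2.57  0.89  2.11] w 0.01734100981121359
shift tool m [-0.0021 -0.0028  0.0029] norm [-0.0105 -0.0138  0.0146]
```

The handle is held, with an opening of 17.3 mm on the 18 mm sleeve. I'll compute the rows of the circle.

```bash
cat > circ.py <<'E'
import numpy as np,sys
def rows(a0,step,n,r=.048):
    for k in range(n):
        a=a0+k*step;b=a+step
        print(k,'a->%.3f'%b,'[0, %.4f, %.4f, 0, 0, 0, 1]'%(-r*(np.sin(b)-np.sin(a))/.2,r*(np.cos(b)-np.cos(a))/.2))
rows(float(sys.argv[1]),float(sys.argv[2]),int(sys.argv[3]))
E
cat > rec.py <<'E'
from h import *
import json,os
s=robot.get_state(); R=Ro.from_quat(s['orientation']).as_matrix()
g=s['position']-.019*R[:,2]
e=dict(t=s['clock'],g=g.tolist(),F=s['ft_force'].tolist(),T=s['ft_torque'].tolist(),w=s['width'],tz=R[:,2].tolist(),tag=(os.sys.argv[1] if len(os.sys.argv)>1 else ''))
open('/tmp/log.jsonl','a').write(json.dumps(e)+'\n')
c=np.array([.5936,.143]); sx=-np.array([.99,-.143])
X=(g[:2]-c)@sx; Z=g[2]-.1105; a=np.arctan2(X,-Z)
F=s['ft_force']; fx=-(F[:2]@sx); fz=-F[2]   # force tool exerts
print('t %.2f X %.4f Z %.4f a %.3f r %.4f  Ft %.2f Fr %.2f w %.4f'%(s['clock'],X,Z,a,np.hypot(X,Z),fx*np.cos(a)+fz*np.sin(a),fx*np.sin(a)-fz*np.cos(a),s['width']), 'F',F.round(1),'tz',R[:,2].round(3))
E
python3 rec.py; python3 circ.py .22 .098175 64
```

```text
t 11.72 X 0.0105 Z -0.0426 a 0.241 r 0.0438  Ft -3.10 Fr 1.41 w 0.0173 F [-2.6  0.9  2.1] tz [-0.  0. -1.]
0 a->0.318 [0, -0.0227, -0.0063, 0, 0, 0, 1]
1 a->0.416 [0, -0.0220, -0.0085, 0, 0, 0, 1]
2 a->0.515 [0, -0.0210, -0.0106, 0, 0, 0, 1]
3 a->0.613 [0, -0.0199, -0.0126, 0, 0, 0, 1]
4 a->0.711 [0, -0.0186, -0.0145, 0, 0, 0, 1]
5 a->0.809 [0, -0.0171, -0.0162, 0, 0, 0, 1]
6 a->0.907 [0, -0.0154, -0.0178, 0, 0, 0, 1]
7 a->1.005 [0, -0.0136, -0.0192, 0, 0, 0, 1]
8 a->1.104 [0, -0.0116, -0.0205, 0, 0, 0, 1]
9 a->1.202 [0, -0.0096, -0.0215, 0, 0, 0, 1]
10 a->1.300 [0, -0.0074, -0.0224, 0, 0, 0, 1]
11 a->1.398 [0, -0.0052, -0.0230, 0, 0, 0, 1]
12 a->1.496 [0, -0.0029, -0.0234, 0, 0, 0, 1]
13 a->1.594 [0, -0.0006, -0.0235, 0, 0, 0, 1]
14 a->1.693 [0, 0.0017, -0.0235, 0, 0, 0, 1]
15 a->1.791 [0, 0.0040, -0.0232, 0, 0, 0, 1]
16 a->1.889 [0, 0.0063, -0.0227, 0, 0, 0, 1]
17 a->1.987 [0, 0.0085, -0.0220, 0, 0, 0, 1]
18 a->2.085 [0, 0.0106, -0.0210, 0, 0, 0, 1]
19 a->2.183 [0, 0.0126, -0.0199, 0, 0, 0, 1]
20 a->2.282 [0, 0.0145, -0.0186, 0, 0, 0, 1]
21 a->2.380 [0, 0.0162, -0.0171, 0, 0, 0, 1]
[... 1176 characters left out ...]
63, 0.0227, 0, 0, 0, 1]
49 a->5.129 [0, -0.0085, 0.0220, 0, 0, 0, 1]
50 a->5.227 [0, -0.0106, 0.0210, 0, 0, 0, 1]
51 a->5.325 [0, -0.0126, 0.0199, 0, 0, 0, 1]
52 a->5.423 [0, -0.0145, 0.0186, 0, 0, 0, 1]
53 a->5.521 [0, -0.0162, 0.0171, 0, 0, 0, 1]
54 a->5.620 [0, -0.0178, 0.0154, 0, 0, 0, 1]
55 a->5.718 [0, -0.0192, 0.0136, 0, 0, 0, 1]
56 a->5.816 [0, -0.0205, 0.0116, 0, 0, 0, 1]
57 a->5.914 [0, -0.0215, 0.0096, 0, 0, 0, 1]
58 a->6.012 [0, -0.0224, 0.0074, 0, 0, 0, 1]
59 a->6.111 [0, -0.0230, 0.0052, 0, 0, 0, 1]
60 a->6.209 [0, -0.0234, 0.0029, 0, 0, 0, 1]
61 a->6.307 [0, -0.0235, 0.0006, 0, 0, 0, 1]
62 a->6.405 [0, -0.0235, -0.0017, 0, 0, 0, 1]
63 a->6.503 [0, -0.0232, -0.0040, 0, 0, 0, 1]
```

play_rows(steps=[0,-0.0227,-0.0063,0,0,0,1,0,-0.022,-0.0085,0,0,0,1,0,-0.021,-0.0106,0,0,0,1,0,-0.0199,-0.0126,0,0,0,1])

```text
clock: 12.22
position: [0.5657, 0.1458, 0.056]
orientation: [0.756, 0.655, -0.0, -0.0]
ft_force: [2.4, 2.1, -4.8]
width: 0.0171
```

```bash
python3 rec.py f
```

```text
t 12.22 X 0.0280 Z -0.0355 a 0.669 r 0.0452  Ft 4.59 Fr -2.45 w 0.0171 F [ 2.4  2.1 -4.8] tz [-0.001  0.001 -1.   ]
```

play_rows(steps=[0,-0.0186,-0.0145,0,0,0,1,0,-0.0171,-0.0162,0,0,0,1,0,-0.0154,-0.0178,0,0,0,1,0,-0.0136,-0.0192,0,0,0,1])

```text
clock: 12.72
position: [0.5522, 0.1478, 0.0695]
orientation: [0.756, 0.655, -0.001, -0.001]
ft_force: [0.1, 5.4, -5.9]
width: 0.0173
```

```bash
python3 rec.py f
```

```text
t 12.72 X 0.0416 Z -0.0220 a 1.085 r 0.0471  Ft 4.92 Fr -3.33 w 0.0173 F [ 0.1  5.4 -5.9] tz [-0.002  0.001 -1.   ]
```

play_rows(steps=[0,-0.0116,-0.0205,0,0,0,1,0,-0.0096,-0.0215,0,0,0,1,0,-0.0074,-0.0224,0,0,0,1,0,-0.0052,-0.023,0,0,0,1])

```text
clock: 13.22
position: [0.545, 0.1489, 0.087]
orientation: [0.756, 0.655, -0.001, -0.002]
ft_force: [-2.2, 6.1, -3.6]
width: 0.0176
```

```bash
python3 rec.py f
```

```text
t 13.22 X 0.0489 Z -0.0045 a 1.479 r 0.0491  Ft 3.29 Fr -3.34 w 0.0176 F [-2.2  6.1 -3.6] tz [-0.004  0.001 -1.   ]
```

play_rows(steps=[0,-0.0029,-0.0234,0,0,0,1,0,-0.0006,-0.0235,0,0,0,1,0,0.0017,-0.0235,0,0,0,1,0,0.004,-0.0232,0,0,0,1])

```text
clock: 13.72
position: [0.5451, 0.1489, 0.106]
orientation: [0.756, 0.655, -0.002, -0.002]
ft_force: [-3.7, 4.6, -2.0]
width: 0.0166
```

```bash
python3 rec.py f
```

```text
t 13.72 X 0.0488 Z 0.0145 a 1.860 r 0.0509  Ft 3.12 Fr -3.55 w 0.0166 F [-3.7  4.6 -2. ] tz [-0.005  0.001 -1.   ]
```

play_rows(steps=[0,0.0063,-0.0227,0,0,0,1,0,0.0085,-0.022,0,0,0,1,0,0.0106,-0.021,0,0,0,1,0,0.0126,-0.0199,0,0,0,1])

```text
clock: 14.22
position: [0.5529, 0.1477, 0.124]
orientation: [0.756, 0.655, -0.001, -0.002]
ft_force: [-4.9, 4.2, 2.1]
width: 0.017
```

```bash
python3 rec.py f
```

```text
t 14.22 X 0.0408 Z 0.0325 a 2.242 r 0.0522  Ft 1.80 Fr -5.59 w 0.0170 F [-4.9  4.2  2.1] tz [-0.004  0.001 -1.   ]
```

play_rows(steps=[0,0.0145,-0.0186,0,0,0,1,0,0.0162,-0.0171,0,0,0,1,0,0.0178,-0.0154,0,0,0,1,0,0.0192,-0.0136,0,0,0,1])

```text
clock: 14.72
position: [0.5678, 0.1455, 0.1377]
orientation: [0.756, 0.655, -0.0, -0.0]
ft_force: [-2.6, 2.9, 2.6]
width: 0.017
```

```bash
python3 rec.py f
```

```text
t 14.72 X 0.0258 Z 0.0462 a 2.632 r 0.0529  Ft 1.35 Fr -3.68 w 0.0170 F [-2.6  2.9  2.6] tz [-0.001  0.    -1.   ]
```

play_rows(steps=[0,0.0205,-0.0116,0,0,0,1,0,0.0215,-0.0096,0,0,0,1,0,0.0224,-0.0074,0,0,0,1,0,0.023,-0.0052,0,0,0,1])

```text
clock: 15.22
position: [0.5862, 0.1427, 0.1438]
orientation: [0.756, 0.655, 0.001, 0.0]
ft_force: [-1.7, 3.8, 4.6]
width: 0.0175
```

```bash
python3 rec.py f
```

```text
t 15.22 X 0.0073 Z 0.0523 a 3.003 r 0.0528  Ft 1.56 Fr -4.91 w 0.0175 F [-1.7  3.8  4.6] tz [ 0.001  0.    -1.   ]
```

play_rows(steps=[0,0.0234,-0.0029,0,0,0,1,0,0.0235,-0.0006,0,0,0,1,0,0.0235,0.0017,0,0,0,1,0,0.0232,0.004,0,0,0,1])

```text
clock: 15.72
position: [0.6044, 0.1399, 0.1423]
orientation: [0.756, 0.655, 0.0, 0.0]
ft_force: [-2.3, 2.8, 3.7]
width: 0.0173
```

```bash
python3 rec.py f
```

```text
t 15.72 X -0.0111 Z 0.0508 a -2.927 r 0.0520  Ft 3.37 Fr -3.00 w 0.0173 F [-2.3  2.8  3.7] tz [ 0. -0. -1.]
```

play_rows(steps=[0,0.0227,0.0063,0,0,0,1,0,0.022,0.0085,0,0,0,1,0,0.021,0.0106,0,0,0,1,0,0.0199,0.0126,0,0,0,1])

```text
clock: 16.23
position: [0.6206, 0.1374, 0.1341]
orientation: [0.756, 0.655, -0.001, -0.0]
ft_force: [-3.0, 1.8, 3.1]
width: 0.0174
```

```bash
python3 rec.py f
```

```text
t 16.23 X -0.0276 Z 0.0426 a -2.566 r 0.0507  Ft 4.35 Fr -0.82 w 0.0174 F [-3.   1.8  3.1] tz [-0.001 -0.    -1.   ]
```

play_rows(steps=[0,0.0186,0.0145,0,0,0,1,0,0.0171,0.0162,0,0,0,1,0,0.0154,0.0178,0,0,0,1,0,0.0136,0.0192,0,0,0,1])

```text
clock: 16.73
position: [0.6327, 0.1356, 0.1202]
orientation: [0.756, 0.655, -0.001, -0.001]
ft_force: [-5.6, 1.5, 1.9]
width: 0.0175
```

```bash
python3 rec.py f
```

```text
t 16.73 X -0.0399 Z 0.0287 a -2.194 r 0.0491  Ft 4.88 Fr 3.59 w 0.0175 F [-5.6  1.5  1.9] tz [-0.003 -0.    -1.   ]
```

play_rows(steps=[0,0.0116,0.0205,0,0,0,1,0,0.0096,0.0215,0,0,0,1,0,0.0074,0.0224,0,0,0,1,0,0.0052,0.023,0,0,0,1])

```text
clock: 17.23
position: [0.6387, 0.1346, 0.1028]
orientation: [0.756, 0.655, -0.002, -0.001]
ft_force: [-8.8, 1.4, 4.6]
width: 0.017
```

```bash
python3 rec.py f
```

```text
t 17.23 X -0.0459 Z 0.0113 a -1.811 r 0.0473  Ft 6.59 Fr 7.60 w 0.0170 F [-8.8  1.4  4.6] tz [-0.005 -0.001 -1.   ]
```

play_rows(steps=[0,0.0029,0.0234,0,0,0,1,0,0.0006,0.0235,0,0,0,1,0,-0.0017,0.0235,0,0,0,1,0,-0.004,0.0232,0,0,0,1])

```text
clock: 17.73
position: [0.6379, 0.1347, 0.0848]
orientation: [0.756, 0.655, -0.002, -0.002]
ft_force: [-10.9, 1.3, 9.8]
width: 0.0173
```

```bash
python3 rec.py f
```

```text
t 17.73 X -0.0451 Z -0.0067 a -1.424 r 0.0456  Ft 8.04 Fr 12.27 w 0.0173 F [-10.9   1.3   9.8] tz [-0.006 -0.001 -1.   ]
```

play_rows(steps=[0,-0.0063,0.0227,0,0,0,1,0,-0.0085,0.022,0,0,0,1,0,-0.0106,0.021,0,0,0,1,0,-0.0126,0.0199,0,0,0,1])

```text
clock: 18.23
position: [0.6316, 0.1358, 0.0697]
orientation: [0.756, 0.655, -0.001, -0.001]
ft_force: [-11.7, 0.1, 15.5]
width: 0.0176
```

```bash
python3 rec.py f
```

```text
t 18.23 X -0.0387 Z -0.0218 a -1.058 r 0.0444  Ft 7.79 Fr 17.72 w 0.0176 F [-11.7   0.1  15.5] tz [-0.003 -0.001 -1.   ]
```

play_rows(steps=[0,-0.0145,0.0186,0,0,0,1,0,-0.0162,0.0171,0,0,0,1,0,-0.0178,0.0154,0,0,0,1,0,-0.0192,0.0136,0,0,0,1])

```text
clock: 18.73
position: [0.622, 0.1373, 0.0589]
orientation: [0.756, 0.655, 0.002, 0.003]
ft_force: [-3.7, -1.8, 13.8]
width: 0.0174
```

```bash
python3 rec.py f
```

```text
t 18.73 X -0.0288 Z -0.0326 a -0.723 r 0.0435  Ft 6.56 Fr 12.57 w 0.0174 F [-3.7 -1.8 13.8] tz [ 0.007 -0.001 -1.   ]
```

play_rows(steps=[0,-0.0205,0.0116,0,0,0,1,0,-0.0215,0.0096,0,0,0,1,0,-0.0224,0.0074,0,0,0,1,0,-0.023,0.0052,0,0,0,1])

```text
clock: 19.23
position: [0.6067, 0.1396, 0.0507]
orientation: [0.756, 0.655, 0.004, 0.004]
ft_force: [6.4, -0.4, 1.6]
width: 0.0173
```

```bash
python3 rec.py f
```

```text
t 19.23 X -0.0132 Z -0.0408 a -0.312 r 0.0429  Ft 6.58 Fr -0.42 w 0.0173 F [ 6.4 -0.4  1.6] tz [ 0.012 -0.001 -1.   ]
```

play_rows(steps=[0,-0.0234,0.0029,0,0,0,1,0,-0.0235,0.0006,0,0,0,1,0,-0.0235,-0.0017,0,0,0,1,0,-0.0232,-0.004,0,0,0,1])

```text
clock: 19.73
position: [0.586, 0.1427, 0.0487]
orientation: [0.756, 0.655, 0.003, 0.002]
ft_force: [5.6, 1.4, -3.4]
width: 0.0173
```

```bash
python3 rec.py f
```

```text
t 19.73 X 0.0077 Z -0.0428 a 0.177 r 0.0435  Ft 5.84 Fr -2.38 w 0.0173 F [ 5.6  1.4 -3.4] tz [ 0.007  0.    -1.   ]
```

```bash
cat > fit.py <<'E'
import json,numpy as np
from scipy.optimize import least_squares
L=[json.loads(l) for l in open('/tmp/log.jsonl')]; L=[e for e in L if e['tag'] in('f','b')]
c0=np.array([.5936,.143]); sx=-np.array([.99,-.143])
g=np.array([e['g'] for e in L]); F=np.array([e['F'] for e in L]); d=np.array([1 if e['tag']=='f' else -1 for e in L])
X=(g[:,:2]-c0)@sx; Z=g[:,2]-.1105
f=least_squares(lambda p:np.hypot(X-p[0],Z-p[1])-p[2],[0,.004,.048]); cx,cz,r=f.x; print('centre',f.x,'res',np.abs(f.fun).max())
f=least_squares(lambda p:np.hypot(X-p[0],Z-p[1])-.048,[0,.004]);cx,cz=f.x
a=np.arctan2(X-cx,-(Z-cz)); fx=-F[:,:2]@sx; fz=-F[:,2]
Ft=fx*np.cos(a)+fz*np.sin(a); Fr=fx*np.sin(a)-fz*np.cos(a)
def sol(idx,cols):
    A=np.stack(cols,1)[idx]; s,*_=np.linalg.lstsq(A,Ft[idx],rcond=None); return s,Ft[idx]-A@s
o=np.ones_like(a)
for name,idx,cols in [('f',d>0,[np.sin(a),np.cos(a),o]),('f+rad',d>0,[np.sin(a),np.cos(a),o,np.abs(Fr)]),('b',d<0,[np.sin(a),np.cos(a),o]),('both',d!=0,[np.sin(a),np.cos(a),d,o]),('both+rad',d!=0,[np.sin(a),np.cos(a),d,d*np.abs(Fr),o])]:
    if idx.sum()<6: continue
    s,res=sol(idx,cols)
    # gravity: needed Ft = A sin(a+p): heavy dir angle a+p from down; heavy down when a=-p
    print(name,s.round(2),'amp',np.hypot(s[0],s[1]).round(2),'target a',np.arctan2(-s[1],s[0]).round(3),'rms',res.std().round(2))
if __name__=='__main__':
    for i in range(len(a)): print(d[i],a[i].round(3),Ft[i].round(2),Fr[i].round(2))
E
python3 fit.py
```

```text
centre [0.00167232 0.00463185 0.04803099] res 0.00023233696663521597
f [-1.71  1.79  4.26] amp 2.48 target a -2.335 rms 0.46
f+rad [-1.77  1.82  4.36 -0.02] amp 2.54 target a -2.343 rms 0.45
both [-1.71  1.79  2.13  2.13] amp 2.48 target a -2.335 rms 0.46
both+rad [-1.77  1.82  2.18 -0.02  2.18] amp 2.54 target a -2.343 rms 0.45
1 0.581 4.36 -2.84
1 0.983 4.55 -3.81
1 1.38 2.95 -3.65
1 1.777 2.81 -3.8
1 2.189 1.49 -5.68
1 2.615 1.29 -3.71
1 3.024 1.66 -4.87
1 -2.872 3.53 -2.81
1 -2.484 4.41 -0.46
1 -2.096 4.5 4.05
1 -1.709 5.78 8.23
1 -1.334 6.91 12.94
1 -0.991 6.59 18.19
1 -0.685 6.09 12.8
1 -0.316 6.58 -0.44
1 0.125 5.71 -2.67
```

The circle fits to 0.2 mm. The forward turn gives about 4.3 N of rubbing and 2.5 N of load, with the heavy side down at a ≈ -2.33 (crank about 3.95). I'll turn back the other way to check this and cancel the friction.

play_rows(steps=[0,0.0232,0.004,0,0,0,1,0,0.0235,0.0017,0,0,0,1,0,0.0235,-0.0006,0,0,0,1,0,0.0234,-0.0029,0,0,0,1])

```text
clock: 20.23
position: [0.6027, 0.1402, 0.0493]
orientation: [0.756, 0.655, 0.0, 0.0]
ft_force: [-4.2, 0.3, 9.5]
width: 0.0172
```

```bash
python3 rec.py b
```

```text
t 20.23 X -0.0094 Z -0.0422 a -0.220 r 0.0433  Ft -2.01 Fr 10.20 w 0.0172 F [-4.2  0.3  9.5] tz [ 0.001 -0.    -1.   ]
```

play_rows(steps=[0,0.023,-0.0052,0,0,0,1,0,0.0224,-0.0074,0,0,0,1,0,0.0215,-0.0096,0,0,0,1,0,0.0205,-0.0116,0,0,0,1])

```text
clock: 20.72
position: [0.6184, 0.1378, 0.0562]
orientation: [0.756, 0.654, -0.001, -0.001]
ft_force: [-9.8, 0.5, 12.5]
width: 0.0173
```

```bash
python3 rec.py b
```

```text
t 20.73 X -0.0254 Z -0.0353 a -0.623 r 0.0435  Ft -0.67 Fr 15.85 w 0.0173 F [-9.8  0.5 12.5] tz [-0.003 -0.    -1.   ]
```

play_rows(steps=[0,0.0192,-0.0136,0,0,0,1,0,0.0178,-0.0154,0,0,0,1,0,0.0162,-0.0171,0,0,0,1,0,0.0145,-0.0186,0,0,0,1])

```text
clock: 21.22
position: [0.6296, 0.136, 0.0672]
orientation: [0.756, 0.654, -0.003, -0.003]
ft_force: [-10.4, 0.8, 7.2]
width: 0.0173
```

```bash
python3 rec.py b
```

```text
t 21.23 X -0.0368 Z -0.0243 a -0.986 r 0.0441  Ft 0.28 Fr 12.66 w 0.0173 F [-10.4   0.8   7.2] tz [-0.008 -0.    -1.   ]
```

play_rows(steps=[0,0.0126,-0.0199,0,0,0,1,0,0.0106,-0.021,0,0,0,1,0,0.0085,-0.022,0,0,0,1,0,0.0063,-0.0227,0,0,0,1])

```text
clock: 21.72
position: [0.6371, 0.1349, 0.0827]
orientation: [0.756, 0.655, -0.003, -0.003]
ft_force: [-6.2, 1.9, 0.8]
width: 0.0172
```

```bash
python3 rec.py b
```

```text
t 21.73 X -0.0444 Z -0.0088 a -1.376 r 0.0453  Ft -0.44 Fr 6.42 w 0.0172 F [-6.2  1.9  0.8] tz [-0.008 -0.    -1.   ]
```

play_rows(steps=[0,0.004,-0.0232,0,0,0,1,0,0.0017,-0.0235,0,0,0,1,0,-0.0006,-0.0235,0,0,0,1,0,-0.0029,-0.0234,0,0,0,1])

```text
clock: 22.22
position: [0.6387, 0.1346, 0.1018]
orientation: [0.756, 0.655, -0.002, -0.001]
ft_force: [-5.1, 1.2, -2.7]
width: 0.0171
```

```bash
python3 rec.py b
```

```text
t 22.23 X -0.0459 Z 0.0103 a -1.792 r 0.0471  Ft -1.53 Fr 5.67 w 0.0171 F [-5.1  1.2 -2.7] tz [-0.005 -0.    -1.   ]
```

play_rows(steps=[0,-0.0052,-0.023,0,0,0,1,0,-0.0074,-0.0224,0,0,0,1,0,-0.0096,-0.0215,0,0,0,1,0,-0.0116,-0.0205,0,0,0,1])

```text
clock: 22.72
position: [0.6328, 0.1355, 0.1203]
orientation: [0.756, 0.655, -0.001, -0.001]
ft_force: [-4.3, 1.4, -7.3]
width: 0.0171
```

```bash
python3 rec.py b
```

```text
t 22.73 X -0.0399 Z 0.0288 a -2.197 r 0.0492  Ft -3.32 Fr 7.88 w 0.0171 F [-4.3  1.4 -7.3] tz [-0.002 -0.    -1.   ]
```

play_rows(steps=[0,-0.0136,-0.0192,0,0,0,1,0,-0.0154,-0.0178,0,0,0,1,0,-0.0171,-0.0162,0,0,0,1,0,-0.0186,-0.0145,0,0,0,1])

```text
clock: 23.22
position: [0.6206, 0.1374, 0.1345]
orientation: [0.756, 0.655, -0.0, 0.0]
ft_force: [-2.9, 0.8, -11.1]
width: 0.017
```

```bash
python3 rec.py b
```

```text
t 23.23 X -0.0275 Z 0.0430 a -2.572 r 0.0510  Ft -3.47 Fr 10.92 w 0.0170 F [ -2.9   0.8 -11.1] tz [ 0. -0. -1.]
```

play_rows(steps=[0,-0.0199,-0.0126,0,0,0,1,0,-0.021,-0.0106,0,0,0,1,0,-0.022,-0.0085,0,0,0,1,0,-0.0227,-0.0063,0,0,0,1])

```text
clock: 23.72
position: [0.6045, 0.1399, 0.1427]
orientation: [0.756, 0.655, 0.001, 0.001]
ft_force: [2.4, -1.1, -12.1]
width: 0.0174
```

```bash
python3 rec.py b; python3 fit.py
```

```text
t 23.73 X -0.0112 Z 0.0512 a -2.927 r 0.0524  Ft -5.04 Fr 11.34 w 0.0174 F [  2.4  -1.1 -12.1] tz [ 0.002 -0.    -1.   ]
centre [0.00165856 0.00464233 0.04806353] res 0.00027123709751523256
f [-1.71  1.79  4.26] amp 2.48 target a -2.334 rms 0.46
f+rad [-1.77  1.82  4.36 -0.02] amp 2.54 target a -2.343 rms 0.45
b [-2.58  2.25 -4.37] amp 3.43 target a -2.426 rms 0.38
both [-1.77  1.94  4.04  0.22] amp 2.62 target a -2.311 rms 0.48
both+rad [-1.86  1.95  4.28 -0.03  0.12] amp 2.7 target a -2.332 rms 0.46
1 0.582 4.36 -2.83
1 0.983 4.55 -3.81
1 1.38 2.95 -3.65
1 1.777 2.81 -3.8
1 2.188 1.49 -5.68
1 2.614 1.29 -3.71
1 3.023 1.66 -4.88
1 -2.873 3.53 -2.82
1 -2.485 4.4 -0.46
1 -2.096 4.5 4.05
1 -1.709 5.78 8.23
1 -1.333 6.9 12.94
1 -0.99 6.58 18.2
1 -0.684 6.08 12.81
1 -0.315 6.58 -0.43
1 0.126 5.71 -2.67
-1 -0.232 -1.88 10.22
-1 -0.595 -1.12 15.82
-1 -0.925 -0.5 12.66
-1 -1.287 -1.0 6.36
-1 -1.69 -2.1 5.48
-1 -2.098 -4.08 7.52
-1 -2.491 -4.33 10.6
-1 -2.874 -5.64 11.05
```

```bash
python3 circ.py -2.9 .07 8
```

```text
0 a->-2.830 [0, 0.0162, 0.0046, 0, 0, 0, 1]
1 a->-2.760 [0, 0.0158, 0.0057, 0, 0, 0, 1]
2 a->-2.690 [0, 0.0154, 0.0068, 0, 0, 0, 1]
3 a->-2.620 [0, 0.0148, 0.0079, 0, 0, 0, 1]
4 a->-2.550 [0, 0.0143, 0.0089, 0, 0, 0, 1]
5 a->-2.480 [0, 0.0136, 0.0098, 0, 0, 0, 1]
6 a->-2.410 [0, 0.0129, 0.0108, 0, 0, 0, 1]
7 a->-2.340 [0, 0.0121, 0.0117, 0, 0, 0, 1]
```

play_rows(steps=[0,0.0142,0.0076,0,0,0,1,0,0.0138,0.0087,0,0,0,1,0,0.0134,0.0098,0,0,0,1,0,0.0148,0.0079,0,0,0,1,0,0.0143,0.0089,0,0,0,1,0,0.0136,0.0098,0,0,0,1,0,0.0129,0.0108,0,0,0,1,0,0.0121,0.0117,0,0,0,1])

```text
clock: 24.72
position: [0.6257, 0.1367, 0.1297]
orientation: [0.756, 0.655, -0.0, 0.0]
ft_force: [-7.9, -3.0, -0.1]
width: 0.0174
```

play_rows(steps=[0,0,0,0,0,0,1,0,0,0,0,0,0,1])

```text
clock: 24.98
position: [0.626, 0.1366, 0.1294]
orientation: [0.756, 0.655, 0.0, 0.0]
ft_force: [-4.7, -2.5, -1.8]
width: 0.0177
```

```bash
python3 rec.py x
python3 - <<'E'
from h import *
import json
e=json.loads(open('/tmp/log.jsonl').readlines()[-1]); g=np.array(e['g'])
X=(g[:2]-[.5936,.143])@-np.array([.99,-.143])-.00166; Z=g[2]-.1105-.00464
print('a',np.arctan2(X,-Z),np.hypot(X,Z),robot.get_state()['joint_vel'].round(4))
E
```

```text
t 24.98 X -0.0330 Z 0.0379 a -2.426 r 0.0502  Ft 2.05 Fr 4.18 w 0.0177 F [-4.7 -2.5 -1.8] tz [ 0.001 -0.001 -1.   ]
a -2.33625268108747 0.04801752838929929 [ 0.0004  0.0006  0.001   0.0018 -0.0011  0.0002]
```

The handle rests at a = -2.336, which is on target. One last look before handing in.

Run:
```python
from h import *
p,d=imaging.get_image("scene"); cv2.imwrite("pics/sc5.png",p[:,:,::-1])
s=robot.get_state(); print(s['clock'],s['ft_force'].round(1),s['width'],s['position'].round(4))
```

```text
25.025 [-5.7 -2.3 -1.7] 0.017412530070251522 [0.626  0.1367 0.1294]
```

View pics/sc5.png

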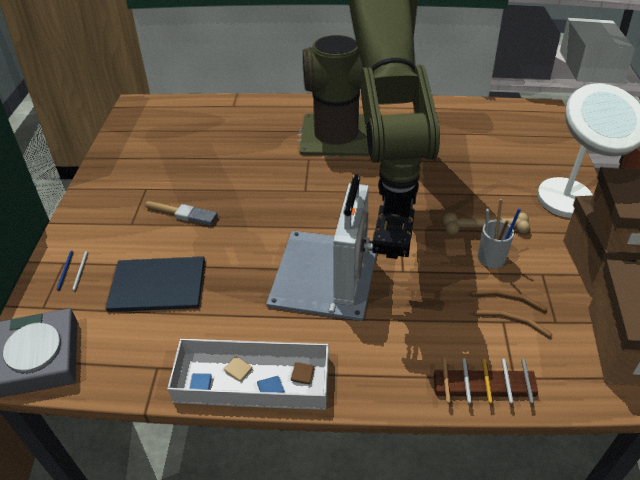

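The frame is upright, with the bar still at (352,195) as in the earlier picture. The gripper is on the handle at (392,240). The bone, ribs, brush, notebook and cup are at the same pixels as at the start.

```bash
python3 -c "
from rig import order; print(order.sign_off())"
```

```text
the job is handed in; nothing more can be done
None
```

I lifted the frame by its bar to the upright stop, turned the crank once right round and about 3 rad back, and handed in at about 25 s of the 72 s. The handle is still in the gripper and the block should be resting heavy side down. Sign-off gives no verdict.

- **Frame:** a further push at the top met 22 N with no movement, and the last scene picture shows it upright with nothing around it moved.
- **Heavy side:** handle positions fitted a 48 mm circle to within 0.3 mm. The forward turn put heavy-side-down at a = -2.33 rad, and both directions together at about -2.31 to -2.33.
- **Last reading:** a = -2.336 rad, joint speeds near zero, fingers 17.4 mm apart on the 18 mm grip.
- **Disagreements:** the backward part alone gave -2.43 rad, and the fitted load was 2.5 to 2.7 N using the forward or combined data but 3.4 N backward. That spread is about 5°, well inside the 20° allowed. Off-centre pushes reached about 18 N radially during the turning.

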